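# Trip the hidden tray catch of a sample loader with its release pin

## Task

The sample loader's tray is locked in. Take the release pin from its stand, reach through the slot in the loader's cover, feel for the hidden spring catch and hold it down gently (never more than 20 N) until the tray has run fully out. Then put the pin back upright and fully home in its stand; touch the loader only with the pin, and do not disturb the other things.

Things in the scene. Friction and masses are not known exactly. Their poses are not given: they have to be found in the camera images.
- loader: The sample loader, a fixed grey metal box 150 (x) x 110 (y) x 85 mm high with an aluminium cover; origin at the centre of its underside, z up, its tray front faces its -x. The pin may press on it with 20 N at most; gripper and arm must not touch it
- slot (a point): Centre of the access slot at the cover's upper face, 85 mm above the table. The slot, the only opening in the cover, is 36 mm long along this frame's y and 11 mm wide along x, through a 6 mm cover, with a 1.5 mm chamfer
- catch_zone (a point): Point 27 mm under the slot's centre: middle of the zone in which the catch's hidden press pad lies. The pad's flat top is 8 mm wide along y and fills the slot's width; its centre lies anywhere within 12 mm of this point along y, its top within 9 mm of it in height; find it by feel. Beside the pad is empty space: there the pin meets nothing down to its full length
- tray (a joint): How far the tray has run out towards the loader's -x, m: 0 locked, 0.060 fully out (stays out). The pad yields from about 5 N, 0.4 N more per mm, frees the tray after about 8 mm (7 to 9 N), hard stop at 10 mm. The tray then runs out slowly by spring, about 1.5 s. If the pad is let up early the tray stops at 20 or 40 mm until it is pressed again
- pin: The release pin, standing upright in its stand at the start; loose, 80 g, 118 mm long. Origin at the lower end, z up along it: steel shaft 6 mm diameter from 0 to 62 mm, flat-ended; collar 24 mm diameter from 62 to 68 mm; round black handle 16 mm diameter from 68 to 118 mm, to be gripped from above
- pin_tip (a point): Lower end of the pin (the pin's origin)
- stand: The pin's fixed aluminium stand: block 46 x 46 mm, 70 mm high, on a foot plate 70 x 70 x 6 mm; origin at the centre of its underside
- stand_hole (a point): Centre of the mouth of the stand's hole, 70 mm above the table: 10 mm diameter, 2 mm chamfer, 64 mm deep. Home, the pin's collar rests on the block's top, the pin's tip 62 mm below this point
- bottle: Bystander: wash bottle, 63 x 86 x 185 mm; origin at the centre of its underside. May stand on the left or the right of the loader
- petri: Bystander: petri dish, 69 mm diameter, 14 mm high; origin under its centre
- timer: Bystander: bench timer, 58 x 66 x 20 mm; origin under its centre
- tape: Bystander: roll of tape, 69 mm diameter, 24 mm high; origin under its centre

How it is judged:
By the outcome, as a careful person would: the job done as asked, in the order asked, and still so for the second after the job is handed in, with the robot touching nothing.
It also fails if it takes over 67 s, if anything falls off the work surface, if the arm or the gripper's body presses on something with over 40 N, if the wrist force passes 120 N, or if a joint passes its speed limit or range.

## Robot

A 6-joint arm with a two-finger parallel gripper is mounted at the origin on a cart in front of the work surface, level with it; the furniture and walls round the work are solid. World frame = base frame: x ahead of the robot, y to its left, z up, the work surface at z = 0. Lengths are in m, angles in rad, forces in N, time in s.
With the tool pointing down it reaches from about 0.35 to 0.775 m from the base axis. Payload 5.5 kg.
Tool frame: the origin (TCP) lies on the centre line of the jaws, within the pads' length; the fingertips stand 22 mm ahead of it and the grasp point (between the pads) lies 3 mm ahead of it (arm.tcp_to_tips is the distance from the TCP to the fingertips, in m); z points along the fingers, y is the line along which they close (so a half turn about z gives the same grasp; the last joint's range is limited). The gripper opens to 85 mm and grips with 20 to 120 N. Pads are 22 mm wide; open, the fingers measure 114 mm over their backs; the gripper's body (76 mm by 85 mm) begins 54 mm behind the grasp point. The pads swing forward as they close: fully open they stand 13 mm farther back than shut.
Start: joints at [-1.261, 0.313, 0.046, 1.304, 0, 1.431], TCP at [0.25, -0.518, 0.253] pointing down, gripper open.
Joint ranges: [-2.76, 2.76], [-0.86, 1.69], [-1.03, 1.26], [-2.2, 2.34], [-1.47, 1.5], [-3.14, 3.14]. Speed limits (rad/s): [2.57, 2.57, 3.14, 3.14, 3.14, 3.14].

## Interface

Orientations are given as a unit quaternion [x, y, z, w].
In Python, from workcell import arm gives the robot as it stands.
- The arm moves only by the tool step_arm, never from a script. Its argument "steps" is a list of rows, each an object with "offset": the shift along the world's x, y, z in m, a list of three; "turn": the turn, a rotation vector about the world's x, y, z in rad, a list of three; "claw": the finger opening in m, from 0 to 0.0854. A call has 1 to 10 rows; each row shifts and turns the commanded pose from where the row before left it; what a row does not reach is not made up. A row lasts 1/10 s, in which the tool goes at most 50 mm and 8.59 degrees, less where a joint would pass 70% of its speed; a pose out of reach is approached as far as the arm can. A call with a gripper value outside its range is refused whole. The fingers move at their own pace and stop on an object; the grip force is fixed at half the most. Time passes only in rows, so rows that do not move let the fingers close. It gives the time, the measured TCP pose, the force, the opening and the grip force at its end, in the units of the state.
- arm.read_state(): the state, without advancing time (a new reading comes with each control period).
- arm.read_camera(name): name is "side" or "top" or "wrist"; returns (picture, depth): 420x560x3 uint8, blue, green, red; 420x560 float32, m along the optical axis (not along the pixel's ray), 0 where there is no reading.
- arm.camera_model(name): a dict with "camera_matrix" (3x3 intrinsics, pixels), "camera_from_world" (4x4, takes a point from world to camera coordinates). Camera axes: x right, y down, z forward; pixel columns grow to the right and rows downward; lengths in m; the calibration is good to about 2 mm. A picture is of the moment at which its call begins: read the wrist's pose just before it. camera_model takes no time and is no camera call; for the wrist camera it gives the pose at the moment of the call.
- arm.sign_off(): hands the job in; it is judged then, once.
The state is a dict: "time_s": time; "qpos": joint angles; "joint_vel": joint speeds; "effort": joint torques, N m; "ee_pos": TCP position; "ee_rot": TCP orientation; "wrist_force": force on the tool from outside, world axes, zero at the start; "wrist_torque": the same for the moment, N m; "finger_gap": opening from 0.0 (shut) to 1.0 (fully open); "finger_force": force on a finger pad.
Only numpy, scipy, OpenCV 4.12 (cv2) and the standard library are available. Lean on these libraries where they do the work, as an engineer would, in place of code of your own. Each camera call takes 0.05 s, during which the arm holds its last target. There are 200 camera calls.

## Working session

There is one attempt and no reset: what is moved stays moved. The work goes in short steps, Python scripts to look and compute and a tool call to move; the robot and the scene stay as the last step left them, time stands still between calls to the robot, and variables do not carry over. Pictures are saved under pics/ and viewed, at most 10 in all, crops included, and the job is handed in when it is done.

Besides the shell and the picture viewer there is one more tool, called after ">>>" as a command line: name --argument value ..., lists and objects as JSON in quotes. step_arm: Moves the arm, as the interface text tells. Its arguments: {"type":"object","properties":{"steps":{"type":"array"}},"required":["steps"]}

```bash
mkdir -p pics; ls; python3 - <<'E'
from workcell import arm
import cv2, numpy as np
s=arm.read_state(); print(s)
print(arm.tcp_to_tips)
for n in ("top","side"):
    p,d=arm.read_camera(n); cv2.imwrite(f"pics/{n}0.png",p); np.save(f"{n}0.npy",d)
    m=arm.camera_model(n); print(n,np.round(m["camera_matrix"],1).tolist(),np.round(m["camera_from_world"],3).tolist())
E
```

```text
pics
{'time_s': 0.0, 'qpos': array([-1.26061291e+00,  3.13991046e-01,  4.49725077e-02,  1.30358959e+00,
        7.16970612e-06,  1.43118785e+00]), 'joint_vel': array([ 6.62528282e-04, -5.90622332e-04, -8.01738473e-05,  6.32927727e-04,
       -5.92899314e-05, -1.35435735e-03]), 'effort': array([-1.24599523e-03, -4.80614913e+01,  2.98538929e+01,  1.90518686e-02,
       -4.01173875e-04,  6.62350431e-06]), 'ee_pos': array([ 0.24984135, -0.51736269,  0.2524115 ]), 'ee_rot': array([ 9.74816917e-01,  2.23004837e-01, -7.35963409e-05, -9.02911176e-04]), 'wrist_force': array([-0.09161794,  0.12137569, -0.63411504]), 'wrist_torque': array([-0.04599244, -0.03620198,  0.05997324]), 'finger_force': 0.0, 'finger_gap': 1.001554667472533}
0.022
top [[387.8, 0.0, 277.7], [0.0, 387.8, 211.1], [0.0, 0.0, 1.0]] [[-0.008, -1.0, -0.01, 0.082], [-0.996, 0.009, -0.089, 0.527], [0.089, 0.009, -0.996, 1.134], [0.0, 0.0, 0.0, 1.0]]
side [[514.8, 0.0, 280.7], [0.0, 514.8, 206.4], [0.0, 0.0, 1.0]] [[0.998, 0.064, -0.02, -0.499], [0.025, -0.626, -0.779, 0.069], [-0.062, 0.777, -0.627, 1.325], [0.0, 0.0, 0.0, 1.0]]
```

View pics/top0.png

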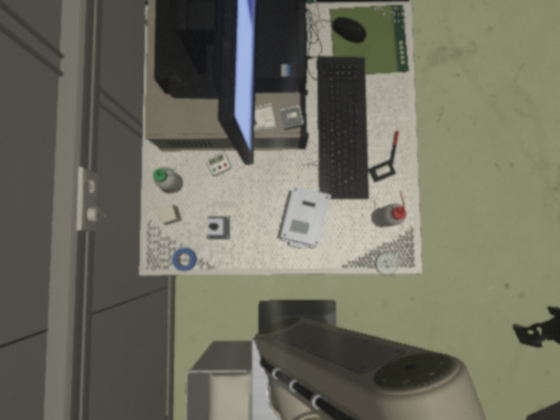

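View pics/side0.png

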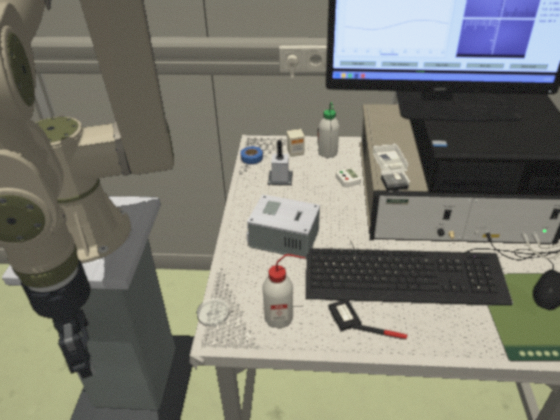

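The top view shows the stand with pin at (217,227) and the loader at (305,217), turned slightly. Its dark slot is probably at (309,204), with a larger grey panel at (299,227). The side view shows the pin at (280,160) and the loader at (284,225), with the bottle at the loader's right (-y) side.

```bash
cat > h.py <<'E'
from workcell import arm
import cv2, numpy as np
def ray(m,uv,z):
    K=m["camera_matrix"];T=m["camera_from_world"];R=T[:3,:3];c=-R.T@T[:3,3]
    d=R.T@np.linalg.inv(K)@np.array([uv[0],uv[1],1.]); return c+d*(z-c[2])/d[2]
E
python3 - <<'E'
from h import *
p=cv2.imread("pics/top0.png")
a=cv2.resize(p[180:260,190:340],None,fx=5,fy=5,interpolation=cv2.INTER_CUBIC)
cv2.imwrite("pics/crop0.png",a)
m=arm.camera_model("top")
for n,uv,z in (("slot",(309,204),.085),("panel",(299,227),.085),("stand",(217,227),.07),("cap",(217,227),.126),("bottle",(397,214),.17),("bottle2",(165,178),.17)):
    print(n,np.round(ray(m,uv,z),3))
p=cv2.imread("pics/side0.png"); m=arm.camera_model("side")
for n,uv,z in (("slot",(298,208),.085),("pin cap",(280,142),.126)): print(n,np.round(ray(m,uv,z),3))
E
```

```text
slot [ 0.542 -0.012  0.085]
panel [0.477 0.017 0.085]
stand [0.48  0.251 0.07 ]
cap [0.477 0.242 0.126]
bottle [ 0.504 -0.234  0.17 ]
bottle2 [0.605 0.372 0.17 ]
slot [0.543 0.019 0.085]
pin cap [0.485 0.254 0.126]
```

View pics/crop0.png

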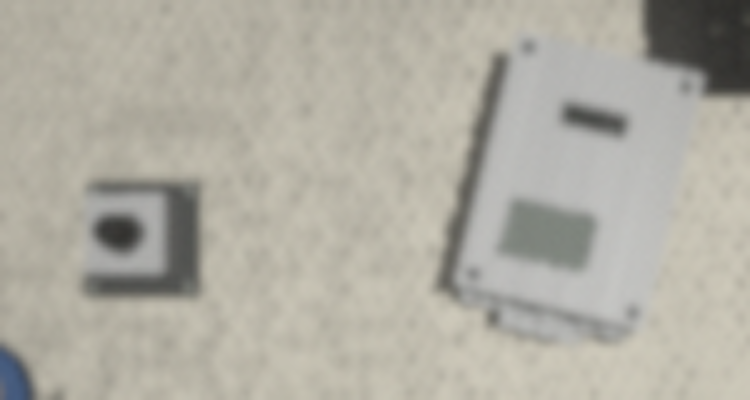

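Slot found at about (309,204) px, world (0.54,-0.01), loader yaw about -14°. The pin top is at about (213.6,226.4) px, world (0.478,0.25). Moving above the stand.

>>> step_arm --steps '[{"offset":[0.012,0.046,0],"turn":[0,0,0.11],"claw":0.085},{"offset":[0.012,0.046,0],"turn":[0,0,0.11],"claw":0.085},{"offset":[0.012,0.046,0],"turn":[0,0,0.11],"claw":0.085},{"offset":[0.012,0.046,0],"turn":[0,0,0.11],"claw":0.085},{"offset":[0.012,0.046,0],"turn":[0,0,0.11],"claw":0.085},{"offset":[0.012,0.046,0],"turn":[0,0,0.11],"claw":0.085},{"offset":[0.012,0.046,0],"turn":[0,0,0.11],"claw":0.085},{"offset":[0.012,0.046,0],"turn":[0,0,0.11],"claw":0.085},{"offset":[0.012,0.046,0],"turn":[0,0,0.11],"claw":0.085},{"offset":[0.012,0.046,0],"turn":[0,0,0.11],"claw":0.085}]'

```text
time_s: 1.1
ee_pos: [0.3698, -0.056, 0.2533]
ee_rot: [0.713, 0.701, 0.0, 0.0]
wrist_force: [1.3, -0.5, -0.4]
finger_gap: 0.995
finger_force: 0.0
```

```bash
python3 - <<'E'
from h import *
m=arm.camera_model("wrist");p,d=arm.read_camera("wrist"); cv2.imwrite("pics/w1.png",p); np.save("w1.npy",d); np.savez("w1m.npz",K=m["camera_matrix"],T=m["camera_from_world"])
T=m["camera_from_world"];K=m["camera_matrix"];print(np.round(-T[:3,:3].T@T[:3,3],3),np.round(T[:3,:3],2).tolist(),K[0,0])
for X in ([.542,-.012,.085],[.478,.25,.126]):
    c=T@np.array(X+[1]);print(np.round((K@c[:3])/c[2],0))
E
```

```text
[0.371 0.011 0.374] [[1.0, -0.02, 0.0], [-0.02, -0.96, 0.27], [-0.0, -0.27, -0.96]] 297.63169535709704
[456. 149.   1.]
[ 451. -298.    1.]
```

View pics/w1.png

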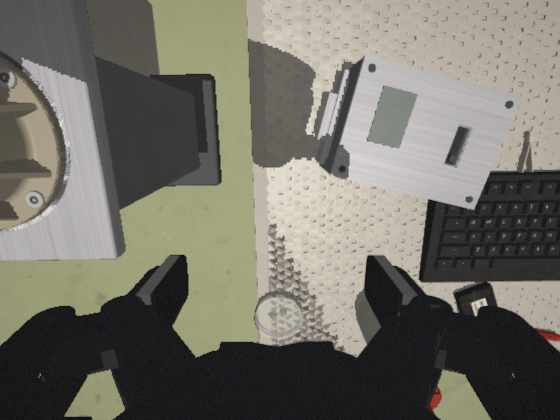

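>>> step_arm --steps '[{"offset":[0.018,0.045,0],"turn":[0,0,0.11],"claw":0.085},{"offset":[0.018,0.045,0],"turn":[0,0,0.11],"claw":0.085},{"offset":[0.018,0.045,0],"turn":[0,0,0.11],"claw":0.085},{"offset":[0.018,0.045,0],"turn":[0,0,0.11],"claw":0.085},{"offset":[0.018,0.045,0],"turn":[0,0,0.11],"claw":0.085},{"offset":[0.018,0.045,0],"turn":[0,0,0.11],"claw":0.085},{"offset":[0,0.037,0],"turn":[0,0,0],"claw":0.085},{"offset":[0,0,0],"turn":[0,0,0],"claw":0.085}]'

```text
time_s: 1.95
ee_pos: [0.4778, 0.2529, 0.2522]
ee_rot: [0.447, 0.895, 0.0, -0.001]
wrist_force: [0.5, 0.1, 1.2]
finger_gap: 0.998
finger_force: 0.0
```

The wrist view shows the slot at about (458,146), dark between the fingers' side and the keyboard. I will fit it and look at the pin.

```bash
python3 - <<'E'
from h import *
z=np.load("w1m.npz");m=dict(camera_matrix=z["K"],camera_from_world=z["T"])
p=cv2.imread("pics/w1.png");g=cv2.cvtColor(p,cv2.COLOR_BGR2GRAY)
r=(g[110:180,430:490]<90).astype(np.uint8)
cs,_=cv2.findContours(r,cv2.RETR_EXTERNAL,cv2.CHAIN_APPROX_NONE)
for c in cs:
    if cv2.contourArea(c)<80: continue
    rr=cv2.minAreaRect(c.astype(np.float32)); b=cv2.boxPoints(rr)+[430,110]
    W=np.array([ray(m,q,.085) for q in b]); print(np.round(rr,1) if 0 else rr, "ctr",np.round(W.mean(0),4))
    for i in range(4):
        e=W[(i+1)%4]-W[i]; print(np.round(np.hypot(*e[:2]),4),np.round(np.degrees(np.arctan2(e[1],e[0])),1))
m=arm.camera_model("wrist");p,d=arm.read_camera("wrist"); cv2.imwrite("pics/w2.png",p); np.savez("w2m.npz",K=m["camera_matrix"],T=m["camera_from_world"])
E
```

```text
((26.515470504760742, 35.506080627441406), (10.038818359375, 39.52369689941406), 21.44773292541504) ctr [ 0.5421 -0.0091  0.085 ]
0.0352 75.3
0.0099 -20.6
0.0353 -104.2
0.0102 158.8
```

View pics/w2.png

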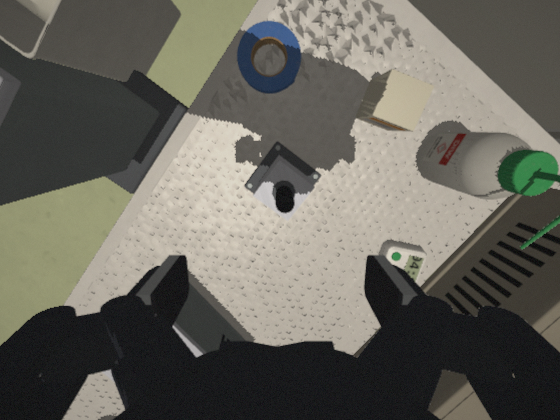

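Pin's black cap is at about (285,200), with the stand's foot around it. The green bottle and timer are well clear.

```bash
python3 - <<'E'
from h import *
z=np.load("w2m.npz");m=dict(camera_matrix=z["K"],camera_from_world=z["T"])
p=cv2.imread("pics/w2.png");g=cv2.cvtColor(p,cv2.COLOR_BGR2GRAY)
r=(g[165:225,255:315]<50).astype(np.uint8)
cs,_=cv2.findContours(r,cv2.RETR_EXTERNAL,cv2.CHAIN_APPROX_NONE)
for c in cs:
    if cv2.contourArea(c)>50: print(cv2.boundingRect(c),cv2.contourArea(c))
for row in g[178:220:3,268:302:2]: print(*row)
K,T=m["camera_matrix"],m["camera_from_world"]
for X in ([.478,.25,.126],[.478,.25,.076]):
    c=T@np.array(X+[1]);print(np.round((K@c[:3])/c[2],0), 297.6*.008/c[2])
for uv in ((284,203),(285,200),(285,206)): print(ray(m,uv,.126))
print(arm.read_state()["ee_pos"])
E
```

```text
(20, 16, 20, 31) 452.0
(39, 0, 21, 10) 101.5
89 87 91 90 90 87 89 88 90 89 87 90 90 91 89 88 91
110 127 90 90 86 79 53 40 38 47 66 86 90 88 90 90 91
201 198 196 83 43 41 41 41 42 42 41 41 67 92 91 88 92
201 200 181 71 44 33 17 15 24 20 24 39 42 74 88 90 91
199 200 162 90 45 20 14 18 24 21 23 21 41 49 92 91 88
198 198 117 89 25 23 18 12 18 22 23 24 29 74 140 182 89
195 200 190 91 19 24 24 23 23 24 19 19 33 128 198 195 192
194 200 199 145 14 10 23 21 22 17 28 27 22 158 193 194 195
194 196 199 185 22 23 17 25 22 21 22 15 14 122 191 195 196
195 195 197 199 62 23 14 22 19 23 23 21 20 141 187 194 200
199 195 195 199 176 25 24 15 23 20 22 18 86 190 190 196 191
196 199 204 203 197 191 105 17 26 22 51 136 190 193 198 193 193
198 197 204 194 183 189 195 192 195 191 193 193 191 196 197 199 199
204 202 206 203 204 196 200 193 191 195 192 196 191 187 191 196 195
[275. 211.   1.] 9.290894523620768
[275. 198.   1.] 7.81972948211934
[0.48009029 0.26052233 0.126     ]
[0.47917444 0.26313167 0.126     ]
[0.48238189 0.25892743 0.126     ]
[0.47745563 0.25094773 0.25231466]
```

>>> step_arm --steps '[{"offset":[0.003,0.009,-0.03],"turn":[0,0,0],"claw":0.085},{"offset":[0,0,-0.03],"turn":[0,0,0],"claw":0.085},{"offset":[0,0,0],"turn":[0,0,0],"claw":0.085},{"offset":[0,0,0],"turn":[0,0,0],"claw":0.085}]'

```text
time_s: 2.4
ee_pos: [0.4805, 0.2569, 0.1934]
ee_rot: [0.45, 0.893, -0.001, -0.001]
wrist_force: [0.2, 0.1, 0.1]
finger_gap: 0.995
finger_force: 0.0
```

```bash
python3 - <<'E'
from h import *
s=arm.read_state()
m=arm.camera_model("wrist");p,d=arm.read_camera("wrist")
K,T=m["camera_matrix"],m["camera_from_world"]
print(s["ee_pos"],s["ee_rot"])
c=T@np.array([.481,.260,.126,1]);uv=(K@c[:3])/c[2];print(uv)
u,v=uv[:2].astype(int)
cv2.imwrite("pics/w3.png",cv2.resize(p[max(0,v-80):v+80,u-100:u+100],None,fx=3,fy=3)); print(u,v)
g=cv2.cvtColor(p,cv2.COLOR_BGR2GRAY)
for row in g[v-30:v+30:4,u-26:u+26:2]: print(*row)
E
```

```text
[0.48047543 0.25692513 0.1934346 ] [ 4.49831811e-01  8.93112845e-01 -7.18280677e-04 -5.20349424e-04]
[280.09331551 228.21284237   1.        ]
280 228
88 89 89 90 90 87 88 87 51 42 43 44 41 41 40 42 41 40 70 88 89 85 88 88 90 87
124 107 137 183 160 182 79 39 42 43 34 21 22 18 24 26 39 39 38 58 87 90 87 89 88 90
193 190 191 195 195 195 134 40 38 25 13 22 21 22 21 27 17 23 39 39 70 88 90 86 90 90
189 191 191 191 197 196 106 56 28 19 17 23 16 18 26 20 20 22 27 42 78 88 89 87 91 87
189 189 188 189 191 195 183 81 16 25 21 23 24 23 24 23 23 19 29 47 87 89 91 88 88 88
191 188 188 188 191 194 196 175 16 19 14 18 27 26 25 20 16 21 19 176 187 189 192 189 187 190
206 195 187 190 188 189 193 167 18 21 19 25 24 14 25 26 29 19 27 119 185 186 190 189 189 192
197 201 202 195 189 187 187 163 21 19 25 23 14 22 22 25 22 19 21 90 185 185 187 188 188 185
191 199 196 192 189 190 191 177 22 14 22 27 20 14 20 17 16 14 18 146 185 190 191 189 192 188
197 197 200 201 202 198 194 197 182 38 16 18 17 19 20 17 20 28 153 182 181 183 186 187 185 182
185 186 193 195 193 191 183 173 192 196 194 123 115 87 67 127 185 187 191 183 185 185 189 183 182 182
191 151 182 197 194 196 199 194 185 191 168 181 183 173 193 185 179 180 185 185 185 181 179 183 182 183
192 189 186 183 190 192 198 195 186 186 181 189 192 190 187 184 184 182 178 184 178 179 181 175 183 184
193 193 195 196 176 191 186 177 163 171 183 189 188 187 185 184 185 188 182 182 180 181 186 180 179 179
184 187 192 195 191 187 185 188 190 192 190 187 188 188 192 191 186 185 186 188 171 183 186 184 185 184
```

View pics/w3.png

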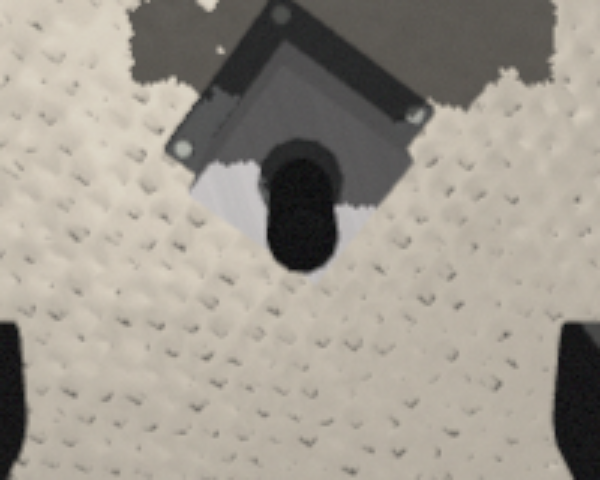

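Pin top centre is at about (280,227) in the full image, i.e. world (0.481,0.260), which confirms the first estimate.

>>> step_arm --steps '[{"offset":[0,0.003,-0.02],"turn":[0,0,0],"claw":0.085},{"offset":[0,0,-0.02],"turn":[0,0,0],"claw":0.085},{"offset":[0,0,-0.02],"turn":[0,0,0],"claw":0.085},{"offset":[0,0,-0.015],"turn":[0,0,0],"claw":0.085},{"offset":[0,0,0],"turn":[0,0,0],"claw":0.085},{"offset":[0,0,0],"turn":[0,0,0],"claw":0.085}]'

```text
time_s: 3.05
ee_pos: [0.482, 0.2611, 0.12]
ee_rot: [0.449, 0.893, 0.001, 0.001]
wrist_force: [0.1, -0.0, 0.8]
finger_gap: 0.997
finger_force: 0.0
```

>>> step_arm --steps '[{"offset":[0,-0.001,-0.012],"turn":[0,0,0],"claw":0.085},{"offset":[0,0,0],"turn":[0,0,0],"claw":0.085},{"offset":[0,0,0],"turn":[0,0,0],"claw":0.085}]'

```text
time_s: 3.35
ee_pos: [0.481, 0.26, 0.1064]
ee_rot: [0.449, 0.893, -0.0, -0.0]
wrist_force: [0.3, -0.5, 0.6]
finger_gap: 0.992
finger_force: 0.0
```

Good; close.

>>> step_arm --steps '[{"offset":[0,0,0],"turn":[0,0,0],"claw":0.03},{"offset":[0,0,0],"turn":[0,0,0],"claw":0.022},{"offset":[0,0,0],"turn":[0,0,0],"claw":0.014},{"offset":[0,0,0],"turn":[0,0,0],"claw":0.005},{"offset":[0,0,0],"turn":[0,0,0],"claw":0.0},{"offset":[0,0,0],"turn":[0,0,0],"claw":0.0},{"offset":[0,0,0],"turn":[0,0,0],"claw":0.0},{"offset":[0,0,0],"turn":[0,0,0],"claw":0.0}]'

```text
time_s: 4.15
ee_pos: [0.4812, 0.2602, 0.1065]
ee_rot: [0.449, 0.893, 0.0, 0.0]
wrist_force: [0.3, 0.2, 0.8]
finger_gap: 0.169
finger_force: 58.4
```

>>> step_arm --steps '[{"offset":[0,0,0.01],"turn":[0,0,0],"claw":0.0},{"offset":[0,0,0.015],"turn":[0,0,0],"claw":0.0},{"offset":[0,0,0.02],"turn":[0,0,0],"claw":0.0},{"offset":[0,0,0.02],"turn":[0,0,0],"claw":0.0},{"offset":[0,0,0.02],"turn":[0,0,0],"claw":0.0},{"offset":[0,0,0.02],"turn":[0,0,0],"claw":0.0},{"offset":[0,0,0.01],"turn":[0,0,0],"claw":0.0},{"offset":[0,0,0],"turn":[0,0,0],"claw":0.0}]'

```text
time_s: 4.95
ee_pos: [0.4818, 0.2605, 0.223]
ee_rot: [0.449, 0.893, 0.001, 0.001]
wrist_force: [0.2, 0.3, -0.7]
finger_gap: 0.168
finger_force: 58.4
```

>>> step_arm --steps '[{"offset":[0.008,-0.035,0],"turn":[0,0,0],"claw":0.0},{"offset":[0.01,-0.045,0],"turn":[0,0,0],"claw":0.0},{"offset":[0.01,-0.045,0],"turn":[0,0,0],"claw":0.0},{"offset":[0.01,-0.045,0],"turn":[0,0,0],"claw":0.0},{"offset":[0.01,-0.045,0],"turn":[0,0,0],"claw":0.0},{"offset":[0.01,-0.035,0],"turn":[0,0,0],"claw":0.0},{"offset":[0.003,-0.019,0],"turn":[0,0,0],"claw":0.0},{"offset":[0,0,0],"turn":[0,0,0],"claw":0.0},{"offset":[0,0,0],"turn":[0,0,0],"claw":0.0},{"offset":[0,0,0],"turn":[0,0,0],"claw":0.0}]'

```text
time_s: 5.95
ee_pos: [0.5414, -0.0079, 0.2207]
ee_rot: [0.449, 0.894, -0.0, -0.001]
wrist_force: [0.3, -0.0, -0.4]
finger_gap: 0.173
finger_force: 58.5
```

```bash
python3 - <<'E'
from h import *
s=arm.read_state()
m=arm.camera_model("wrist");p,d=arm.read_camera("wrist");np.savez("w4m.npz",K=m["camera_matrix"],T=m["camera_from_world"])
cv2.imwrite("pics/w4.png",p)
K,T=m["camera_matrix"],m["camera_from_world"]
print(s["ee_pos"],s["ee_rot"],s["finger_gap"],s["wrist_force"])
e=s["ee_pos"]
for X in (e-[0,0,.0985],e-[0,0,.0365],[.5421,-.0091,.085]):
    c=T@np.append(X,1);print(np.round((K@c[:3])/c[2],1))
E
```

```text
[ 0.54138145 -0.00792479  0.2206838 ] [ 4.48798677e-01  8.93632602e-01 -3.13178022e-05 -7.20733517e-04] 0.17313102530884772 [ 0.29731759 -0.00360045 -0.44398611]
[276.6 217.7   1. ]
[276.6 249.7   1. ]
[276.4 207.    1. ]
```

View pics/w4.png

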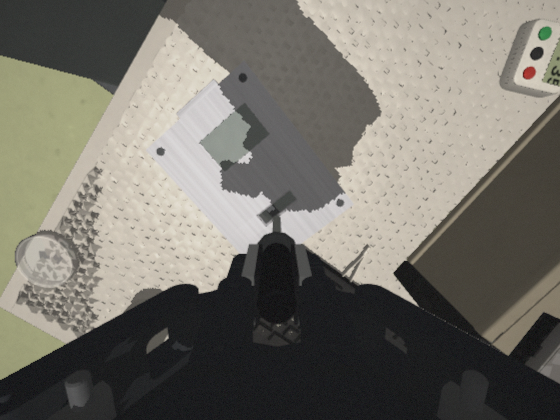

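The view shows the pin tip at about (276,216), just in front of the slot centred at about (278,206), with the pin straight. Going lower for a close check.

>>> step_arm --steps '[{"offset":[0.0007,-0.0012,-0.01],"turn":[0,0,0],"claw":0.0},{"offset":[0,0,-0.01],"turn":[0,0,0],"claw":0.0},{"offset":[0,0,-0.008],"turn":[0,0,0],"claw":0.0},{"offset":[0,0,0],"turn":[0,0,0],"claw":0.0},{"offset":[0,0,0],"turn":[0,0,0],"claw":0.0}]'

```text
time_s: 6.5
ee_pos: [0.5424, -0.0099, 0.1929]
ee_rot: [0.449, 0.893, -0.0, -0.0]
wrist_force: [0.2, 0.9, -1.4]
finger_gap: 0.169
finger_force: 58.5
```

```bash
python3 - <<'E'
from h import *
s=arm.read_state()
m=arm.camera_model("wrist");p,d=arm.read_camera("wrist");np.savez("w5m.npz",K=m["camera_matrix"],T=m["camera_from_world"])
cv2.imwrite("w5full.png",p)
K,T=m["camera_matrix"],m["camera_from_world"]
print(s["ee_pos"],s["wrist_force"])
q=p[180:240,240:320]
q=cv2.convertScaleAbs(q,alpha=1.3,beta=20)
cv2.imwrite("pics/w5.png",cv2.resize(q,None,fx=10,fy=10,interpolation=cv2.INTER_CUBIC))
e=s["ee_pos"]
for X in (e-[0,0,.0985],e-[0,0,.0365],[.5421,-.0091,.085]):
    c=T@np.append(X,1);print(np.round((K@c[:3])/c[2],1))
E
```

```text
[ 0.54239491 -0.00986072  0.19286212] [ 0.21897168  0.86028172 -1.39425537]
[276.6 217.7   1. ]
[276.7 249.7   1. ]
[276.8 213.3   1. ]
```

View pics/w5.png

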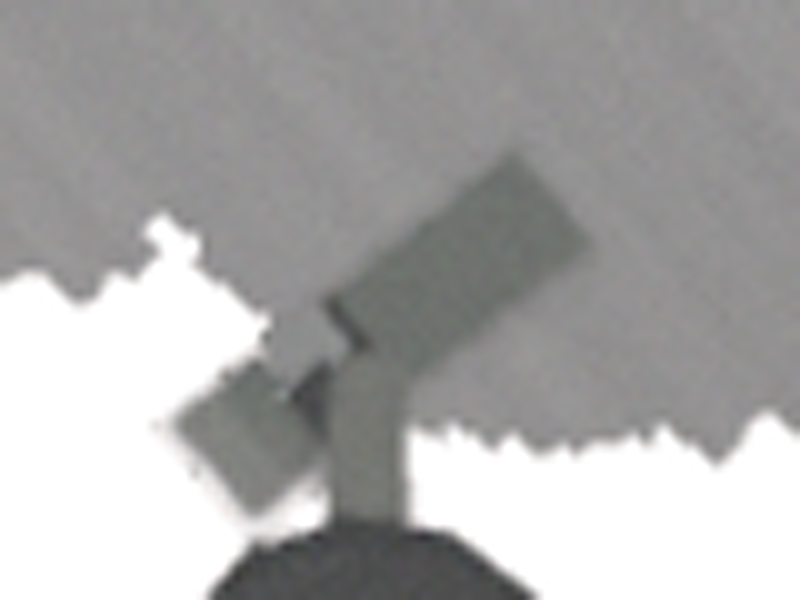

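Slot corners in the crop give a centre of (278.2,213.1) px in the full image. The pin tip is at about (277,216.8).

```bash
python3 - <<'E'
from h import *
z=np.load("w5m.npz");m=dict(camera_matrix=z["K"],camera_from_world=z["T"])
s=ray(m,(278.2,213.1),.085);t=ray(m,(277,217),.0944);print(s,t,s-t, arm.read_state()["ee_pos"])
a=np.radians(75.5);u=np.array([np.cos(a),np.sin(a)]);n=np.array([np.sin(a),-np.cos(a)]);d=(s-t)[:2];print("along y",d@u,"along x",d@n)
for q in ((291,195),(299.5,204),(257.5,222),(265,231.5)): print(ray(m,q,.085))
E
```

```text
[ 0.54287964 -0.00831956  0.085     ] [ 0.54232731 -0.00921938  0.0944    ] [ 0.00055233  0.00089982 -0.0094    ] [ 0.54270123 -0.00998761  0.19328826]
along y 0.0010094477726674438 along x 0.0003094401632559268
[0.54210215 0.00953428 0.085     ]
[0.55193079 0.0077489  0.085     ]
[ 0.53396287 -0.02423742  0.085     ]
[ 0.54357485 -0.02718745  0.085     ]
```

>>> step_arm --steps '[{"offset":[0.0005,0.001,-0.003],"turn":[0,0,0],"claw":0.0},{"offset":[0,0,-0.006],"turn":[0,0,0],"claw":0.0},{"offset":[0,0,-0.006],"turn":[0,0,0],"claw":0.0},{"offset":[0,0,-0.006],"turn":[0,0,0],"claw":0.0},{"offset":[0,0,0],"turn":[0,0,0],"claw":0.0},{"offset":[0,0,0],"turn":[0,0,0],"claw":0.0}]'

```text
time_s: 7.15
ee_pos: [0.543, -0.009, 0.172]
ee_rot: [0.449, 0.893, -0.0, -0.0]
wrist_force: [-0.9, -0.1, -0.4]
finger_gap: 0.174
finger_force: 58.5
```

>>> step_arm --steps '[{"offset":[0,0,-0.004],"turn":[0,0,0],"claw":0.0},{"offset":[0,0,-0.004],"turn":[0,0,0],"claw":0.0},{"offset":[0,0,-0.002],"turn":[0,0,0],"claw":0.0},{"offset":[0,0,0],"turn":[0,0,0],"claw":0.0}]'

```text
time_s: 7.55
ee_pos: [0.5429, -0.009, 0.1619]
ee_rot: [0.449, 0.893, -0.0, -0.0]
wrist_force: [0.0, 0.1, -0.7]
finger_gap: 0.174
finger_force: 58.5
```

>>> step_arm --steps '[{"offset":[0,0,-0.002],"turn":[0,0,0],"claw":0.0},{"offset":[0,0,-0.002],"turn":[0,0,0],"claw":0.0},{"offset":[0,0,0],"turn":[0,0,0],"claw":0.0},{"offset":[0,0,0],"turn":[0,0,0],"claw":0.0}]'

```text
time_s: 7.95
ee_pos: [0.5432, -0.009, 0.1583]
ee_rot: [0.449, 0.893, 0.0, -0.0]
wrist_force: [-0.6, -0.7, -0.7]
finger_gap: 0.168
finger_force: 58.5
```

>>> step_arm --steps '[{"offset":[0,0,-0.003],"turn":[0,0,0],"claw":0.0},{"offset":[0,0,-0.002],"turn":[0,0,0],"claw":0.0},{"offset":[0,0,0],"turn":[0,0,0],"claw":0.0}]'

```text
time_s: 8.25
ee_pos: [0.5429, -0.009, 0.1529]
ee_rot: [0.449, 0.893, -0.0, -0.0]
wrist_force: [-0.6, -0.2, -1.3]
finger_gap: 0.17
finger_force: 58.5
```

>>> step_arm --steps '[{"offset":[0,0,-0.003],"turn":[0,0,0],"claw":0.0},{"offset":[0,0,-0.002],"turn":[0,0,0],"claw":0.0},{"offset":[0,0,0],"turn":[0,0,0],"claw":0.0}]'

```text
time_s: 8.55
ee_pos: [0.5429, -0.009, 0.1479]
ee_rot: [0.449, 0.893, -0.0, -0.0]
wrist_force: [-0.0, -0.3, -0.8]
finger_gap: 0.167
finger_force: 58.5
```

>>> step_arm --steps '[{"offset":[0,0,-0.002],"turn":[0,0,0],"claw":0.0},{"offset":[0,0,-0.002],"turn":[0,0,0],"claw":0.0},{"offset":[0,0,0],"turn":[0,0,0],"claw":0.0}]'

```text
time_s: 8.85
ee_pos: [0.543, -0.009, 0.144]
ee_rot: [0.449, 0.893, -0.0, -0.0]
wrist_force: [-0.2, -0.3, -0.3]
finger_gap: 0.169
finger_force: 58.5
```

>>> step_arm --steps '[{"offset":[0,0,0.01],"turn":[0,0,0],"claw":0.0},{"offset":[0,0,0.014],"turn":[0,0,0],"claw":0.0},{"offset":[0,0,0.001],"turn":[0,0,0],"claw":0.0},{"offset":[0.0012,0.0046,0],"turn":[0,0,0],"claw":0.0},{"offset":[0.0012,0.0046,0],"turn":[0,0,0],"claw":0.0},{"offset":[0,0,0],"turn":[0,0,0],"claw":0.0},{"offset":[0,0,-0.004],"turn":[0,0,0],"claw":0.0},{"offset":[0,0,-0.003],"turn":[0,0,0],"claw":0.0},{"offset":[0,0,0],"turn":[0,0,0],"claw":0.0}]'

```text
time_s: 9.75
ee_pos: [0.545, 0.0002, 0.1614]
ee_rot: [0.449, 0.893, -0.0, -0.001]
wrist_force: [-0.9, 0.3, -0.5]
finger_gap: 0.17
finger_force: 58.5
```

>>> step_arm --steps '[{"offset":[0,0,-0.003],"turn":[0,0,0],"claw":0.0},{"offset":[0,0,-0.002],"turn":[0,0,0],"claw":0.0},{"offset":[0,0,0],"turn":[0,0,0],"claw":0.0}]'

```text
time_s: 10.05
ee_pos: [0.5454, 0.0001, 0.1569]
ee_rot: [0.449, 0.893, -0.0, -0.0]
wrist_force: [-0.4, 0.0, 0.0]
finger_gap: 0.173
finger_force: 58.5
```

>>> step_arm --steps '[{"offset":[0,0,-0.003],"turn":[0,0,0],"claw":0.0},{"offset":[0,0,-0.002],"turn":[0,0,0],"claw":0.0},{"offset":[0,0,0],"turn":[0,0,0],"claw":0.0}]'

```text
time_s: 10.35
ee_pos: [0.5454, 0.0002, 0.1519]
ee_rot: [0.449, 0.893, -0.0, -0.0]
wrist_force: [-0.1, 0.1, -1.2]
finger_gap: 0.17
finger_force: 58.5
```

>>> step_arm --steps '[{"offset":[0,0,-0.003],"turn":[0,0,0],"claw":0.0},{"offset":[0,0,-0.002],"turn":[0,0,0],"claw":0.0},{"offset":[0,0,0],"turn":[0,0,0],"claw":0.0}]'

```text
time_s: 10.65
ee_pos: [0.5453, 0.0002, 0.1469]
ee_rot: [0.449, 0.893, -0.0, -0.0]
wrist_force: [0.6, -0.1, -0.5]
finger_gap: 0.171
finger_force: 58.5
```

>>> step_arm --steps '[{"offset":[0,0,-0.003],"turn":[0,0,0],"claw":0.0},{"offset":[0,0,0],"turn":[0,0,0],"claw":0.0}]'

```text
time_s: 10.85
ee_pos: [0.5454, 0.0002, 0.1439]
ee_rot: [0.449, 0.893, -0.0, -0.0]
wrist_force: [-0.0, -0.1, -0.8]
finger_gap: 0.169
finger_force: 58.5
```

Nothing on the +y side, so the pad must be on the other side.

>>> step_arm --steps '[{"offset":[0,0,0.01],"turn":[0,0,0],"claw":0.0},{"offset":[0,0,0.014],"turn":[0,0,0],"claw":0.0},{"offset":[0,0,0.001],"turn":[0,0,0],"claw":0.0},{"offset":[-0.0016,-0.0061,0],"turn":[0,0,0],"claw":0.0},{"offset":[-0.0016,-0.0061,0],"turn":[0,0,0],"claw":0.0},{"offset":[-0.0016,-0.0062,0],"turn":[0,0,0],"claw":0.0},{"offset":[0,0,0],"turn":[0,0,0],"claw":0.0},{"offset":[0,0,-0.004],"turn":[0,0,0],"claw":0.0},{"offset":[0,0,-0.003],"turn":[0,0,0],"claw":0.0},{"offset":[0,0,0],"turn":[0,0,0],"claw":0.0}]'

```text
time_s: 11.85
ee_pos: [0.5403, -0.018, 0.1615]
ee_rot: [0.449, 0.893, -0.0, -0.001]
wrist_force: [0.5, 1.3, -0.6]
finger_gap: 0.171
finger_force: 58.5
```

>>> step_arm --steps '[{"offset":[0,0,-0.003],"turn":[0,0,0],"claw":0.0},{"offset":[0,0,-0.002],"turn":[0,0,0],"claw":0.0},{"offset":[0,0,0],"turn":[0,0,0],"claw":0.0}]'

```text
time_s: 12.15
ee_pos: [0.541, -0.0182, 0.1576]
ee_rot: [0.449, 0.893, 0.0, 0.0]
wrist_force: [0.4, -0.1, 3.5]
finger_gap: 0.171
finger_force: 58.7
```

Contact at about z = 0.1576. Pressing on gently.

>>> step_arm --steps '[{"offset":[0,0,-0.002],"turn":[0,0,0],"claw":0.0},{"offset":[0,0,-0.001],"turn":[0,0,0],"claw":0.0},{"offset":[0,0,0],"turn":[0,0,0],"claw":0.0}]'

```text
time_s: 12.45
ee_pos: [0.541, -0.0182, 0.155]
ee_rot: [0.449, 0.893, 0.0, 0.0]
wrist_force: [-1.3, -0.5, 5.3]
finger_gap: 0.169
finger_force: 58.9
```

>>> step_arm --steps '[{"offset":[0,0,-0.002],"turn":[0,0,0],"claw":0.0},{"offset":[0,0,-0.001],"turn":[0,0,0],"claw":0.0},{"offset":[0,0,0],"turn":[0,0,0],"claw":0.0}]'

```text
time_s: 12.75
ee_pos: [0.5411, -0.0182, 0.1523]
ee_rot: [0.449, 0.893, 0.0, 0.001]
wrist_force: [-1.2, -0.5, 6.5]
finger_gap: 0.17
finger_force: 59.0
```

>>> step_arm --steps '[{"offset":[0,0,-0.0015],"turn":[0,0,0],"claw":0.0},{"offset":[0,0,-0.0005],"turn":[0,0,0],"claw":0.0},{"offset":[0,0,0],"turn":[0,0,0],"claw":0.0}]'

```text
time_s: 13.05
ee_pos: [0.541, -0.0182, 0.1503]
ee_rot: [0.449, 0.893, 0.0, 0.001]
wrist_force: [-1.1, -0.1, 5.1]
finger_gap: 0.169
finger_force: 59.1
```

>>> step_arm --steps '[{"offset":[0,0,-0.001],"turn":[0,0,0],"claw":0.0},{"offset":[0,0,0],"turn":[0,0,0],"claw":0.0},{"offset":[0,0,0],"turn":[0,0,0],"claw":0.0}]'

```text
time_s: 13.35
ee_pos: [0.5411, -0.0183, 0.1494]
ee_rot: [0.449, 0.893, 0.0, 0.001]
wrist_force: [-2.5, 0.2, 7.4]
finger_gap: 0.169
finger_force: 59.1
```

>>> step_arm --steps '[{"offset":[0,0,-0.0008],"turn":[0,0,0],"claw":0.0},{"offset":[0,0,0],"turn":[0,0,0],"claw":0.0},{"offset":[0,0,0],"turn":[0,0,0],"claw":0.0},{"offset":[0,0,0],"turn":[0,0,0],"claw":0.0},{"offset":[0,0,0],"turn":[0,0,0],"claw":0.0}]'

```text
time_s: 13.85
ee_pos: [0.5411, -0.0183, 0.1487]
ee_rot: [0.449, 0.893, 0.0, 0.001]
wrist_force: [-3.7, -0.4, 7.9]
finger_gap: 0.168
finger_force: 59.1
```

```bash
cat > tray.py <<'E'
from h import *
import sys
s=arm.read_state();print(s["time_s"],s["ee_pos"],s["wrist_force"])
p,d=arm.read_camera("side");a=cv2.imread("pics/side0.png")
p0=p;x=cv2.absdiff(p,a).max(2); r=x[190:290,170:260]
print("side changed px near tray front",(r>30).sum())
cv2.imwrite(sys.argv[1],cv2.resize(p[170:290,180:340],None,fx=5,fy=5))
E
python3 tray.py pics/t1.png
```

```text
13.85 [ 0.54111455 -0.01827645  0.148707  ] [-3.69479656 -0.41130514  7.87074222]
side changed px near tray front 943
```

View pics/t1.png

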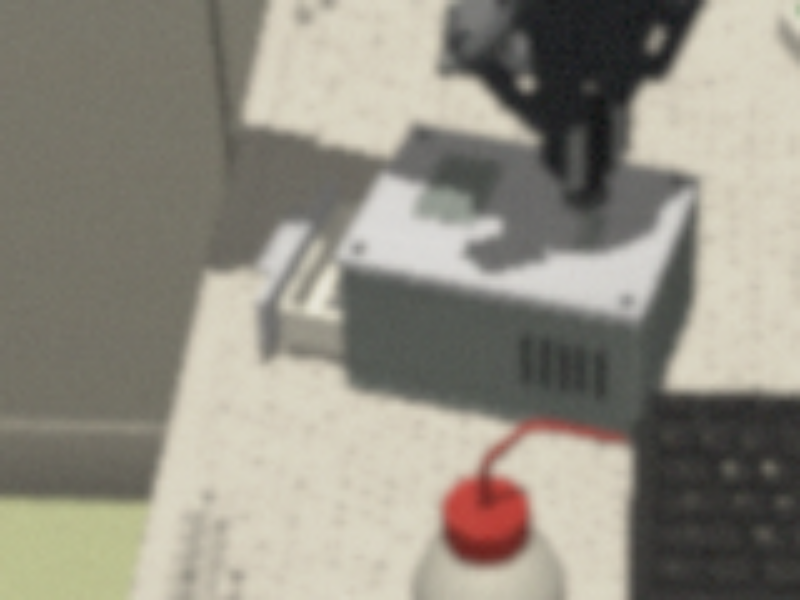

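The tray is coming out, its front at crop (285,290), partly extended. Keep holding.

>>> step_arm --steps '[{"offset":[0,0,0],"turn":[0,0,0],"claw":0.0},{"offset":[0,0,0],"turn":[0,0,0],"claw":0.0},{"offset":[0,0,0],"turn":[0,0,0],"claw":0.0},{"offset":[0,0,0],"turn":[0,0,0],"claw":0.0},{"offset":[0,0,0],"turn":[0,0,0],"claw":0.0},{"offset":[0,0,0],"turn":[0,0,0],"claw":0.0},{"offset":[0,0,0],"turn":[0,0,0],"claw":0.0},{"offset":[0,0,0],"turn":[0,0,0],"claw":0.0}]'

```text
time_s: 14.7
ee_pos: [0.5411, -0.0183, 0.1487]
ee_rot: [0.449, 0.893, 0.0, 0.001]
wrist_force: [-1.7, -0.3, 7.3]
finger_gap: 0.173
finger_force: 59.1
```

```bash
python3 tray.py t2.png
```

```text
14.7 [ 0.54108287 -0.01827032  0.14870168] [-1.7401172  -0.33459155  7.30913197]
side changed px near tray front 991
```

>>> step_arm --steps '[{"offset":[0,0,0],"turn":[0,0,0],"claw":0.0},{"offset":[0,0,0],"turn":[0,0,0],"claw":0.0},{"offset":[0,0,0],"turn":[0,0,0],"claw":0.0},{"offset":[0,0,0],"turn":[0,0,0],"claw":0.0},{"offset":[0,0,0],"turn":[0,0,0],"claw":0.0},{"offset":[0,0,0],"turn":[0,0,0],"claw":0.0},{"offset":[0,0,0],"turn":[0,0,0],"claw":0.0},{"offset":[0,0,0],"turn":[0,0,0],"claw":0.0},{"offset":[0,0,0],"turn":[0,0,0],"claw":0.0}]'

```text
time_s: 15.65
ee_pos: [0.5411, -0.0183, 0.1487]
ee_rot: [0.449, 0.893, 0.0, 0.001]
wrist_force: [-2.1, 0.5, 8.0]
finger_gap: 0.171
finger_force: 59.1
```

```bash
python3 tray.py t3.png; python3 - <<'E'
from h import *
# tray extension from light front plate in side view: compare columns of change between t2,t3 and measure front edge
a=cv2.imread("pics/side0.png")[170:290,180:340]
for n in ("pics/t1.png","t2.png","t3.png"):
    b=cv2.resize(cv2.imread(n),(160,120),interpolation=cv2.INTER_AREA)
    x=cv2.absdiff(a,b).max(2)[45:75,10:80]; c=np.where((x>35).sum(0)>4)[0]; print(n,c.min()+190,c.max()+190)
m=arm.camera_model("side");K,T=m["camera_matrix"],m["camera_from_world"]
y=np.radians(-14.5);R=np.array([[np.cos(y),-np.sin(y)],[np.sin(y),np.cos(y)]])
for e in (0,.02,.04,.06):  # a point of the tray front, loader frame unknown offset: shift of pixel only
    o=np.array([.477,.008])+R@np.array([-e,0]); c=T@np.array([o[0],o[1],.05,1]);print(e,np.round((K@c[:3])/c[2],1)[:2])
E
```

```text
15.65 [ 0.54113182 -0.01828094  0.14871487] [-2.08998245  0.53469445  8.02004136]
side changed px near tray front 994
pics/t1.png 222 248
t2.png 222 248
t3.png 222 248
0 [271.1 221.2]
0.02 [263.4 219.7]
0.04 [255.9 218.2]
0.06 [248.3 216.7]
```

```bash
python3 - <<'E'
from h import *
L=[cv2.imread("pics/side0.png")[170:290,180:340]]+[cv2.resize(cv2.imread(n),(160,120),interpolation=cv2.INTER_AREA) for n in ("pics/t1.png","t2.png","t3.png")]
L=[cv2.cvtColor(x,cv2.COLOR_BGR2GRAY) for x in L]
for i in (1,2): print((cv2.absdiff(L[i],L[3])[40:80,0:80]>25).sum())
for r in (58,62,66):
  for x in L: print(r,*x[r,40:84])
m=arm.camera_model("side");K,T=m["camera_matrix"],m["camera_from_world"]
y=np.radians(-14.5);R=np.array([[np.cos(y),-np.sin(y)],[np.sin(y),np.cos(y)]])
# front-bottom-right corner of the cover as reference
print([np.round(ray(m,uv,.085),3) for uv in ((248.5,222.5),)])
E
```

```text
324
0
58 174 198 204 206 205 203 202 202 204 202 206 207 206 200 201 205 207 210 207 208 207 205 201 203 207 208 192 159 120 95 85 86 86 83 84 82 86 84 82 82 86 84 84 83
58 176 198 208 210 209 208 207 207 208 205 206 207 204 187 158 139 153 180 183 163 144 154 187 217 224 213 185 146 112 94 87 87 87 87 85 87 86 86 86 86 85 86 86 86
58 176 198 205 199 190 174 150 136 153 182 190 174 155 158 184 214 223 213 190 177 179 189 193 187 180 181 180 160 126 100 89 88 86 87 88 89 88 87 87 88 88 86 86 88
58 175 198 204 198 191 176 151 137 153 183 189 171 155 158 185 214 223 213 190 177 178 189 191 186 179 179 180 160 126 100 90 89 87 87 84 87 89 87 86 87 85 86 87 85
62 192 203 205 206 206 204 203 205 209 209 210 212 210 211 210 207 206 203 202 204 201 203 206 207 202 197 182 163 134 99 90 84 87 84 86 85 84 87 81 87 83 86 85 87
62 196 208 211 211 210 210 208 209 210 208 194 166 136 120 116 133 157 171 174 176 183 200 211 215 210 204 195 174 138 107 91 89 88 88 86 86 87 86 88 87 86 87 86 87
62 196 205 201 183 154 128 117 116 126 141 148 152 156 157 160 166 174 177 180 183 190 200 206 204 200 202 
[... 213 characters left out ...]
 86 86 86
66 206 207 209 208 208 206 205 207 206 204 206 209 207 207 207 203 203 206 208 208 202 201 206 202 200 189 166 135 106 90 88 83 82 85 87 85 86 87 85 89 85 87 84 86
66 208 211 212 212 211 211 211 210 209 208 198 172 142 120 111 118 133 144 146 148 149 149 148 147 147 148 146 137 116 98 87 88 87 86 87 88 88 88 88 87 87 87 87 88
66 209 211 209 198 169 138 118 116 129 145 146 144 142 143 144 146 146 146 148 149 148 149 149 148 147 148 147 138 119 100 90 88 87 85 87 89 89 89 88 89 88 88 88 88
66 208 211 210 199 171 140 118 115 128 144 147 144 144 143 144 146 148 147 148 148 147 148 148 148 147 147 146 137 117 98 90 87 88 87 86 87 87 88 87 88 89 88 87 86
[array([ 0.428, -0.04 ,  0.085])]
```

The tray has stopped with its front 24 px (about 60 mm) out, unchanged over the last second. Withdrawing straight up and returning to the stand.

>>> step_arm --steps '[{"offset":[0,0,0.003],"turn":[0,0,0],"claw":0.0},{"offset":[0,0,0.006],"turn":[0,0,0],"claw":0.0},{"offset":[0,0,0.01],"turn":[0,0,0],"claw":0.0},{"offset":[0,0,0.015],"turn":[0,0,0],"claw":0.0},{"offset":[0,0,0.02],"turn":[0,0,0],"claw":0.0},{"offset":[0,0,0.02],"turn":[0,0,0],"claw":0.0},{"offset":[0,0,0],"turn":[0,0,0],"claw":0.0},{"offset":[0,0,0],"turn":[0,0,0],"claw":0.0}]'

```text
time_s: 16.5
ee_pos: [0.541, -0.0183, 0.2215]
ee_rot: [0.449, 0.893, 0.0, 0.0]
wrist_force: [0.0, -0.4, -0.9]
finger_gap: 0.17
finger_force: 58.5
```

>>> step_arm --steps '[{"offset":[-0.005,0.03,0],"turn":[0,0,0],"claw":0.0},{"offset":[-0.01,0.045,0],"turn":[0,0,0],"claw":0.0},{"offset":[-0.01,0.045,0],"turn":[0,0,0],"claw":0.0},{"offset":[-0.01,0.045,0],"turn":[0,0,0],"claw":0.0},{"offset":[-0.01,0.045,0],"turn":[0,0,0],"claw":0.0},{"offset":[-0.01,0.04,0],"turn":[0,0,0],"claw":0.0},{"offset":[-0.005,0.028,0],"turn":[0,0,0],"claw":0.0},{"offset":[0,0,0],"turn":[0,0,0],"claw":0.0},{"offset":[0,0,0],"turn":[0,0,0],"claw":0.0},{"offset":[0,0,0],"turn":[0,0,0],"claw":0.0}]'

```text
time_s: 17.5
ee_pos: [0.4806, 0.2589, 0.2206]
ee_rot: [0.45, 0.893, -0.001, -0.0]
wrist_force: [0.5, -0.8, -0.4]
finger_gap: 0.169
finger_force: 58.5
```

>>> step_arm --steps '[{"offset":[0.0006,0.0012,-0.015],"turn":[0,0,0],"claw":0.0},{"offset":[0,0,-0.015],"turn":[0,0,0],"claw":0.0},{"offset":[0,0,-0.013],"turn":[0,0,0],"claw":0.0},{"offset":[0,0,0],"turn":[0,0,0],"claw":0.0},{"offset":[0,0,0],"turn":[0,0,0],"claw":0.0},{"offset":[0,0,0],"turn":[0,0,0],"claw":0.0}]'

```text
time_s: 18.1
ee_pos: [0.4821, 0.2605, 0.1793]
ee_rot: [0.45, 0.893, 0.0, 0.0]
wrist_force: [0.4, 0.1, -0.7]
finger_gap: 0.171
finger_force: 58.5
```

>>> step_arm --steps '[{"offset":[-0.0008,-0.0003,-0.003],"turn":[0,0,0],"claw":0.0},{"offset":[0,0,-0.005],"turn":[0,0,0],"claw":0.0},{"offset":[0,0,-0.005],"turn":[0,0,0],"claw":0.0},{"offset":[0,0,-0.005],"turn":[0,0,0],"claw":0.0},{"offset":[0,0,0],"turn":[0,0,0],"claw":0.0}]'

```text
time_s: 18.6
ee_pos: [0.4799, 0.2605, 0.1595]
ee_rot: [0.449, 0.893, -0.001, -0.001]
wrist_force: [-0.3, -0.6, -0.7]
finger_gap: 0.17
finger_force: 58.5
```

>>> step_arm --steps '[{"offset":[0,0,-0.008],"turn":[0,0,0],"claw":0.0},{"offset":[0,0,-0.01],"turn":[0,0,0],"claw":0.0},{"offset":[0,0,-0.01],"turn":[0,0,0],"claw":0.0},{"offset":[0,0,-0.01],"turn":[0,0,0],"claw":0.0},{"offset":[0,0,-0.006],"turn":[0,0,0],"claw":0.0},{"offset":[0,0,0],"turn":[0,0,0],"claw":0.0},{"offset":[0,0,0],"turn":[0,0,0],"claw":0.0}]'

```text
time_s: 19.3
ee_pos: [0.4806, 0.2607, 0.1164]
ee_rot: [0.449, 0.893, -0.0, -0.0]
wrist_force: [-0.2, 1.2, -0.1]
finger_gap: 0.173
finger_force: 58.5
```

>>> step_arm --steps '[{"offset":[0,0,-0.004],"turn":[0,0,0],"claw":0.0},{"offset":[0,0,-0.003],"turn":[0,0,0],"claw":0.0},{"offset":[0,0,-0.002],"turn":[0,0,0],"claw":0.0},{"offset":[0,0,0],"turn":[0,0,0],"claw":0.0},{"offset":[0,0,0],"turn":[0,0,0],"claw":0.0}]'

```text
time_s: 19.8
ee_pos: [0.4806, 0.2607, 0.1075]
ee_rot: [0.449, 0.893, 0.0, 0.0]
wrist_force: [-1.7, -0.2, -0.6]
finger_gap: 0.166
finger_force: 58.5
```

>>> step_arm --steps '[{"offset":[0,0,-0.001],"turn":[0,0,0],"claw":0.0},{"offset":[0,0,0],"turn":[0,0,0],"claw":0.0},{"offset":[0,0,0],"turn":[0,0,0],"claw":0.0}]'

```text
time_s: 20.1
ee_pos: [0.4806, 0.2607, 0.1066]
ee_rot: [0.449, 0.893, 0.0, 0.0]
wrist_force: [-0.4, 0.5, -0.9]
finger_gap: 0.173
finger_force: 58.5
```

>>> step_arm --steps '[{"offset":[0,0,-0.0006],"turn":[0,0,0],"claw":0.0},{"offset":[0,0,0],"turn":[0,0,0],"claw":0.0},{"offset":[0,0,0],"turn":[0,0,0],"claw":0.0}]'

```text
time_s: 20.4
ee_pos: [0.4806, 0.2607, 0.1065]
ee_rot: [0.449, 0.893, 0.0, 0.0]
wrist_force: [-1.0, -0.0, 5.8]
finger_gap: 0.173
finger_force: 58.9
```

Collar seated. Releasing.

>>> step_arm --steps '[{"offset":[0,0,0.0005],"turn":[0,0,0],"claw":0.03},{"offset":[0,0,0],"turn":[0,0,0],"claw":0.05},{"offset":[0,0,0],"turn":[0,0,0],"claw":0.07},{"offset":[0,0,0],"turn":[0,0,0],"claw":0.08},{"offset":[0,0,0],"turn":[0,0,0],"claw":0.08},{"offset":[0,0,0],"turn":[0,0,0],"claw":0.08},{"offset":[0,0,0],"turn":[0,0,0],"claw":0.08}]'

```text
time_s: 21.1
ee_pos: [0.4806, 0.2606, 0.1064]
ee_rot: [0.449, 0.893, 0.0, 0.0]
wrist_force: [0.2, 0.2, -0.2]
finger_gap: 0.937
finger_force: 0.0
```

>>> step_arm --steps '[{"offset":[0,0,0.01],"turn":[0,0,0],"claw":0.08},{"offset":[0,0,0.02],"turn":[0,0,0],"claw":0.08},{"offset":[0,0,0.03],"turn":[0,0,0],"claw":0.08},{"offset":[0,0,0.03],"turn":[0,0,0],"claw":0.08},{"offset":[0,0,0.03],"turn":[0,0,0],"claw":0.08},{"offset":[0,0,0.02],"turn":[0,0,0],"claw":0.08},{"offset":[0,0,0],"turn":[0,0,0],"claw":0.08},{"offset":[0,0,0],"turn":[0,0,0],"claw":0.08}]'

```text
time_s: 21.9
ee_pos: [0.4808, 0.2607, 0.2469]
ee_rot: [0.449, 0.893, 0.0, 0.0]
wrist_force: [-0.5, -0.9, -0.3]
finger_gap: 0.934
finger_force: 0.0
```

```bash
python3 - <<'E'
from h import *
s=arm.read_state();print(s["time_s"],s["ee_pos"],s["wrist_force"],s["finger_gap"])
p,d=arm.read_camera("wrist");q,_=arm.read_camera("side")
cv2.imwrite("pics/end.png",np.hstack([cv2.resize(p[150:300,200:360],(400,375)),cv2.resize(q[120:270,200:360],(400,375))]))
E
```

```text
21.9 [0.48079141 0.26070587 0.24689417] [-0.46456377 -0.88710037 -0.29656347] 0.9341568760435066
```

View pics/end.png

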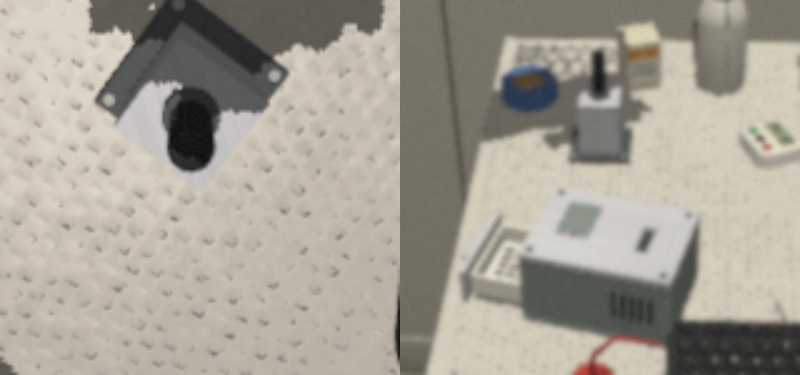

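The pin stands upright in the stand with its collar on the block (left half, about (190,130)). The tray is out (right half, about (495,260)) and nothing else has moved.

```bash
python3 -c "
from workcell import arm
print(arm.sign_off())"
```

```text
the job is handed in; nothing more can be done
None
```

The job is handed in at about 22 s: the tray ran out and stopped at about 60 mm as judged from the camera, the highest force reading while pressing was about 9 N, and the pin is back upright and seated in its stand.

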